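Close the click stop of a jar caddy up to its jars

ROBOT

A 7-joint arm with a two-finger parallel gripper is mounted at the origin on a cart in front of the work surface, level with it; the furniture and walls round the work are solid. World frame = base frame: x ahead of the robot, y to its left, z up, the work surface at z = 0. Lengths are in mm, angles in rad, forces in N, time in s.
With the tool pointing down it reaches from about 425 to 975 mm from the base axis. Payload 16.7 kg.
Tool frame: the origin (TCP) lies on the centre line of the jaws, within the pads' length; the fingertips stand arm.tip_reach ahead of it and the grasp point (between the pads) lies 2 mm behind it (arm.tip_reach is the distance from the TCP to the fingertips, in mm); z points along the fingers, y is the direction in which the jaws open and shut (so a half turn about z gives the same grasp; the last joint's range is limited). The gripper opens to 85 mm and grips with 20 to 120 N. Pads are 22 mm wide; open, the fingers measure 114 mm over their backs; the gripper's body (76 mm by 85 mm) begins 54 mm behind the grasp point. The pads swing forward as they close: fully open they stand 13 mm farther back than shut.
Start: joints at [-1.476, 0.426, 0.074, 1.606, -0.034, 1.111, -0.067], TCP at [162.948, 655, 248.302] pointing down, gripper open.
Joint ranges: [-2.85, 2.85], [-0.5, 2.14], [-1.23, 1.37], [0.21, 2.46], [-1.02, 4.16], [0.16, 2.05], [-2.73, 2.73]. Speed limits (rad/s): [1.89, 1.89, 2.39, 2.39, 3.01, 3.01, 3.01].

INTERFACE

Orientations are given as [roll, pitch, yaw] about the fixed x, y, z axes, in that order (R = Rz(yaw) Ry(pitch) Rx(roll)).
In Python, from bench import sensors, imaging, arm gives the robot as it stands.
- The arm moves only by the shell command python3 -m inch 'ROWS' [FORCE]. ROWS is JSON, a list of rows, each a list of 7 numbers: the turn, a rotation vector about the tool's x, y, z each as a share of 0.5 rad, from -1 to 1, then the shift along the tool's x, y, z each as a share of 0.05 m, from -1 to 1, then the opening, from -1 (shut) to 1 (fully open). In form: [[wx, wy, wz, x, y, z, jaw], ...]. A call has 1 to 5 rows; each row shifts and turns the pose as measured when the row begins, along the tool's axes as they then stand; what a row does not reach is not made up. A row lasts 1/8 s, in which the tool goes at most 62.5 mm and 10.7 degrees, less where a joint would pass 70% of its speed; a pose out of reach is approached as far as the arm can. A call with a number of a shift or a turn outside -1 to 1 is refused whole. A call with a gripper value outside its range is refused whole. The fingers move at their own pace and stop on an object; FORCE is the grip in N (left out, the last holds). Time passes only in rows, so rows that do not move let the fingers close. It gives the time, the measured TCP pose, the force and the opening at its end, in the units of the state.
- sensors.get_obs(): the state, without advancing time (a new reading comes with each control period).
- imaging.snapshot(name): name is "scene" or "top"; returns the picture (420x560x3 uint8, blue, green, red); there is no depth.
- imaging.camera_model(name): a dict with "vertical_fov" (degrees; the focal length in pixels is half the picture's height over the tangent of half this angle, whatever the lens; pixels are square), "cx", "cy" (the principal point, pixels), "extrinsics" (4x4, takes a point from camera to world coordinates). Camera axes: x right, y up, looking along -z (the intrinsics and any distortion apply to the point x, -y, -z); pixel columns grow to the right and rows downward; lengths in mm; the calibration is good to about 2 mm. A picture is of the moment at which its call begins. camera_model takes no time and is no camera call.
- arm.hand_in(): hands the job in, once; it reports no verdict.
The state is a dict: "time_s": time; "joint_positions": joint angles; "dq": joint speeds; "tau": joint torques, N m; "eef_pos": TCP position; "tool_rot": TCP orientation; "force": force on the tool from outside, world axes, zero at the start; "ft_torque": the same for the moment, N m; "gripper_width": opening from 0.0 (shut) to 1.0 (fully open).
Only numpy, scipy, OpenCV 4.12 (cv2) and the standard library are available. Lean on these libraries where they do the work, as an engineer would, in place of code of your own. Each camera call takes 0.05 s, during which the arm holds its last target.

TASK

Close up the row of jars in the wooden jar caddy: push the caddy's sliding stop from behind, along its rail towards the caddy's tall end, so that it gathers the jars together, and leave it clicked into the last notch that the jars let it reach. Only push the stop: do not grip it, do not touch or lift any jar, do not force the jars once they are closed up, and leave everything else on the table as it stands.

Things in the scene. Friction and masses are not known exactly. Their poses are not given: they have to be found in the camera images.
- caddy: Jar caddy: light wooden tray 354 mm long (its y) by 112 mm wide (its x), fast to the table. Origin: centre of its underside on the table, z up; its y is within 0.3 rad of world y. Jars stand in one row along y on its floor, 14 mm up, in an 80 mm wide lane between aluminium rails whose tops are 40 mm up. The rail on the -x side has 17 mm wide notches in its top, 23 mm apart.
- caddy_end (a point): Middle of the inner face of the caddy's tall wooden end, at y = +165 mm of the caddy, on the caddy's floor; axes as the caddy. The tall end is 98 mm high above the table. The opposite low end is 42 mm high, from y = -165 to -177 mm of the caddy.
- stop (a joint): Travel of the sliding stop along the caddy's +y in m, 0 = open (end of travel 0.148). Room between tall end and stop = 0.285 - value. A sprung roller on it rides the notched rail, centred in a notch at 0.0310, 0.0540, 0.0770, 0.1000, 0.1230. Right notch: 0.0770 with 3 large jars in the caddy, 0.1000 with 2 large 1 small, 0.1230 with 1 large 2 small; 3 to 6 mm play is left. Starts at 0 to 0.03.
- stop_push (a point): Where to push the stop along the caddy's +y: middle of the back face of its upright aluminium plate, 94 mm above the table; axes as the caddy. The plate is 74 mm wide, 8 mm thick, top 114 mm above the table; its back face is 13 mm behind the stop's front face and clear above 77 mm (below: a foot, stays, and at x = -57 to -28 mm the grey spring housing reaching 32 mm back from it).
- stop_roller (a point): Axle of the stop's black detent roller (22 mm across), 27 mm behind the stop's front face, over the notched rail. The stop slides with 1 to 2 N plus up to 8 N for the jars it pushes; leaving a notch takes 7 to 9 N more. Within 8 mm of a notch centre the roller sinks up to 4 mm into it and pulls the stop in, felt as a dip in the push; let go, the stop stays centred there.
- stop_pad: Dark rubber pad on the front (jar) side of the stop, 68 mm wide, 88 mm high, 6 mm thick; it alone meets the jars. Fingers that touch it are gripping the stop or reaching in front of it. Origin: middle of the stop's front face, on the caddy's floor; axes as the caddy.
- jar_1: Large jar with a pale metal lid and an amber filling, solid like a square jar with rounded corners, always the middle one of the three in the caddy, 110 mm tall; it takes up 68 mm of the length of a row. Origin: centre of its underside, z up. Loose. Its sides are in line with the caddy to within 0.1 rad at the start.
- jar_2: Large jar like jar_1, 110 mm tall; it takes up 68 mm of the length of a row. Origin: centre of its underside, z up. Loose. Its sides are in line with the caddy to within 0.1 rad at the start. At the start it stands either in the caddy or as a spare on the round cork trivet.
- jar_3: Large jar like jar_1, 110 mm tall; it takes up 68 mm of the length of a row. Origin: centre of its underside, z up. Loose. Its sides are in line with the caddy to within 0.1 rad at the start. At the start it stands either in the caddy or as a spare on the round cork trivet.
- spice_1: Small round spice jar with a green cap, 106 mm tall; it takes up 44 to 46 mm of the length of a row. Origin: centre of its underside, z up. Loose. At the start it stands either in the caddy or as a spare on the round cork trivet.
- spice_2: Small round spice jar with a green cap, 106 mm tall; it takes up 44 to 46 mm of the length of a row. Origin: centre of its underside, z up. Loose. At the start it stands either in the caddy or as a spare on the round cork trivet.
- trivet: Round cork trivet, 208 mm across, 14 mm thick, on which the two spare jars stand. Origin: centre of its underside.
- mug: Cream mug with a handle, 94 mm tall, a bystander. Origin: centre of its underside.
- ring: Steel jar ring, 86 mm across, 14 mm high, lying flat, a bystander. Origin: centre of its underside.
- picks: Clear toothpick jar with a black cap lying on its side, 90 mm long, 38 mm thick, a bystander. Origin: centre of its underside.
- spice_3: A further spice jar, 46 mm across and 106 mm tall, that stands on the table behind the caddy, a bystander. Origin: centre of its underside.
Mind the look-alikes: they are no part of the job. What is shaped like the jar_3 but pink or red is not meant.

How it is judged (in metres and radians):
At the end, for the whole second after the job is handed in: The stop rests within 3 mm of the centre of the last notch its row allows (joint 0.0770, 0.1000 or 0.1230); all jars stand upright (0.1 rad), at rest, where they belong: caddy jars in the caddy, spares within 20 mm of their start; bystanders within 30 mm of theirs ((((x of jar_2 in the frame of caddy between -0.03 and 0.03 m and y of jar_2 in the frame of caddy between -0.12 and 0.165 m) and (x of jar_3 in the frame of caddy between -0.03 and 0.03 m and y of jar_3 in the frame of caddy between -0.12 and 0.165 m) and value of joint stop between 0.074 and 0.08 m) or ((x of jar_2 in the frame of caddy between -0.03 and 0.03 m and y of jar_2 in the frame of caddy between -0.12 and 0.165 m) and not (x of jar_3 in the frame of caddy between -0.03 and 0.03 m and y of jar_3 in the frame of caddy between -0.12 and 0.165 m) and value of joint stop between 0.097 and 0.103 m) or (not (x of jar_2 in the frame of caddy between -0.03 and 0.03 m and y of jar_2 in the frame of caddy between -0.12 and 0.165 m) and (x of jar_3 in the frame of caddy between -0.03 and 0.03 m and y of jar_3 in the frame of caddy between -0.12 and 0.165 m) and value of joint stop between 0.097 and 0.103 m) or (not (x of jar_2 in the frame of caddy between -0.03 and 0.03 m and y of jar_2 in the frame of caddy between -0.12 and 0.165 m) and not (x of jar_3 in the frame of caddy between -0.03 and 0.03 m and y of jar_3 in the frame of caddy between -0.12 and 0.165 m) and value of joint stop between 0.12 and 0.126 m)) and x of jar_1 in the frame of caddy between -0.03 and 0.03 m and y of jar_1 in the frame of caddy between -0.12 and 0.165 m and velocity of joint stop between -0.01 and 0.01 m/s and angle between each of jar_1, jar_2, jar_3, spice_1, spice_2's own z axis and vertical below 0.1 rad and linear speed of each of jar_1, jar_2, jar_3, spice_1, spice_2 below 0.02 m/s and height (world z) of jar_1 between 0.009 and 0.019 m and height (world z) of jar_2 between 0.009 and 0.019 m and ((x of jar_2 in the frame of caddy between -0.03 and 0.03 m and y of jar_2 in the frame of caddy between -0.12 and 0.165 m) or distance of jar_2 from where it was at the start of the episode below 0.02 m) and height (world z) of jar_3 between 0.009 and 0.019 m and ((x of jar_3 in the frame of caddy between -0.03 and 0.03 m and y of jar_3 in the frame of caddy between -0.12 and 0.165 m) or distance of jar_3 from where it was at the start of the episode below 0.02 m) and height (world z) of spice_1 between 0.009 and 0.019 m and ((x of spice_1 in the frame of caddy between -0.03 and 0.03 m and y of spice_1 in the frame of caddy between -0.12 and 0.165 m) or distance of spice_1 from where it was at the start of the episode below 0.02 m) and height (world z) of spice_2 between 0.009 and 0.019 m and ((x of spice_2 in the frame of caddy between -0.03 and 0.03 m and y of spice_2 in the frame of caddy between -0.12 and 0.165 m) or distance of spice_2 from where it was at the start of the episode below 0.02 m) and distance of each of mug, ring, picks, spice_3 from where it was at the start of the episode below 0.03 m); the robot touches nothing.
It fails at once if a jar is lifted more than 12 mm or tips over (height (world z) of any of jar_1, jar_2, jar_3, spice_1, spice_2 above 0.026 m or angle between any of jar_1, jar_2, jar_3, spice_1, spice_2's own z axis and vertical above 0.35 rad).
It fails at once if the robot itself presses on a jar instead of letting the stop move it (contact force between any of the fingers, the arm and jar_1 above 2 N or contact force between any of the fingers, the arm and jar_2 above 2 N or contact force between any of the fingers, the arm and jar_3 above 2 N or contact force between any of the fingers, the arm and spice_1 above 2 N or contact force between any of the fingers, the arm and spice_2 above 2 N).
It fails at once if the stop is gripped or taken by its front side instead of pushed from behind (contact force between the fingers and stop_pad above 1.5 N).
It fails at once if the jars are squeezed with more than 70 N (contact force between stop_pad and anything else above 70 N).
It also fails if it takes over 38 s, if anything falls off the work surface, if the arm or the gripper's body presses on something with over 40 N, if the wrist force passes 120 N, or if a joint passes its speed limit or range.

## Working session

There is one attempt and no reset: what is moved stays moved. The work goes in short steps, Python scripts to look and compute and a shell command to move; the robot and the scene stay as the last step left them, time stands still between calls to the robot, and variables do not carry over. Pictures are saved under pics/ and viewed, and the job is handed in when it is done.

```bash
ls; mkdir -p pics
python3 - <<'E'
from bench import sensors, imaging, arm
import cv2
print(sensors.get_obs(), arm.tip_reach)
for n in ("scene","top"):
    im=imaging.snapshot(n); cv2.imwrite(f"pics/{n}0.png",im)
    m=imaging.camera_model(n); print(n,m)
E
```

```text
pics
{'time_s': 0.0, 'joint_positions': array([-1.47650309,  0.42669476,  0.07383385,  1.60663208, -0.03414969,
        1.110806  , -0.0670931 ]), 'dq': array([-0.00072526,  0.00083776,  0.00129372,  0.00048798, -0.00129405,
        0.00049207, -0.00244394]), 'tau': array([-7.15370879e-04, -9.49823141e+01,  3.76039803e+00, -4.63516295e+01,
        1.92892179e-02,  9.94067086e-03, -1.43699742e-05]), 'eef_pos': array([162.84197014, 654.64910716, 247.62384037]), 'tool_rot': array([-3.14031107e+00,  4.07501498e-05,  2.89776735e+00]), 'force': array([-0.65519083, -0.87485932,  0.06738659]), 'ft_torque': array([-0.0128055 ,  0.0138231 , -0.06028562]), 'gripper_width': 0.9970425513193424} 17.0
scene {'vertical_fov': 52.38343850084219, 'cx': 280.0530045877604, 'cy': 208.74765642328848, 'extrinsics': array([[ 5.28078066e-01,  4.97956602e-01, -6.87875555e-01,
        -1.06557020e+02],
       [-8.49133394e-01,  2.99812384e-01, -4.34839067e-01,
        -4.30527847e+02],
       [-1.02973744e-02,  8.13727078e-01,  5.81155923e-01,
         6.66545276e+02],
       [ 0.00000000e+00,  0.00000000e+00,  0.00000000e+00,
         1.00000000e+00]])}
top {'vertical_fov': 44.35103707880418, 'cx': 283.50397498445255, 'cy': 206.30721380349945, 'extrinsics': array([[-3.93495871e-01,  8.48553959e-01, -3.53719067e-01,
         1.07544233e+02],
       [-9.19280412e-01, -3.67033000e-01,  1.42162936e-01,
         1.88016842e+02],
       [-9.19364858e-03,  3.81107538e-01,  9.24485003e-01,
         1.28631416e+03],
       [ 0.00000000e+00,  0.00000000e+00,  0.00000000e+00,
         1.00000000e+00]])}
```

View pics/scene0.png

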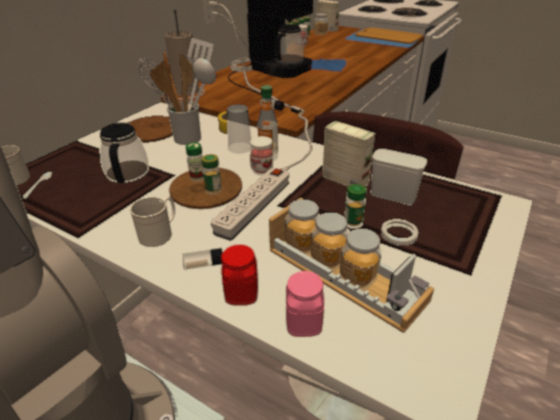

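View pics/top0.png

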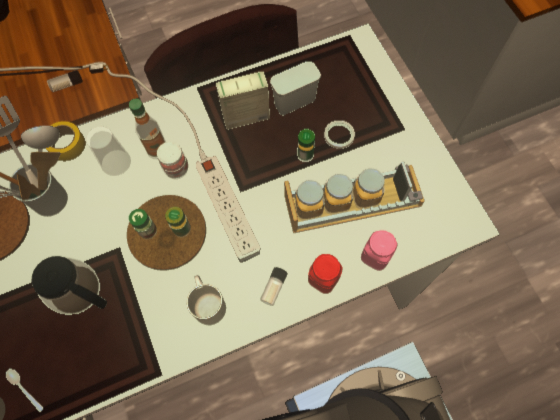

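The caddy holds three large amber jars: top pixels (310,198), (340,192) and (371,187). Both spice jars are spares on the trivet at (142,222) and (177,219), so the target is 0.0770. The look-alikes are the red jar (325,272), the pink jar (380,248) and spice_3 at (306,145). The stop is the plate near (405,183). I'll check it in close crops.

Run:
```python
import cv2
a=cv2.imread("pics/top0.png")[140:240,275:435]; cv2.imwrite("pics/topc.png",cv2.resize(a,None,fx=5,fy=5,interpolation=cv2.INTER_CUBIC))
a=cv2.imread("pics/scene0.png")[190:330,260:440]; cv2.imwrite("pics/scenec.png",cv2.resize(a,None,fx=4.2,fy=4.2,interpolation=cv2.INTER_CUBIC))
```

```text
(no output)
```

View pics/topc.png

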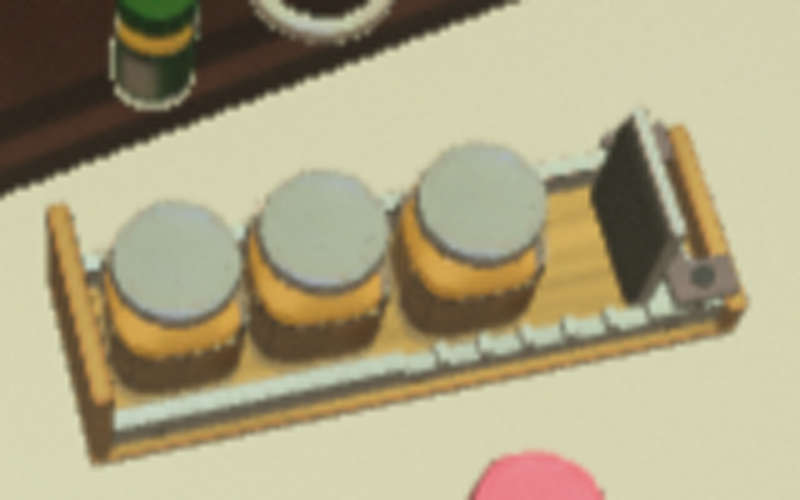

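View pics/scenec.png

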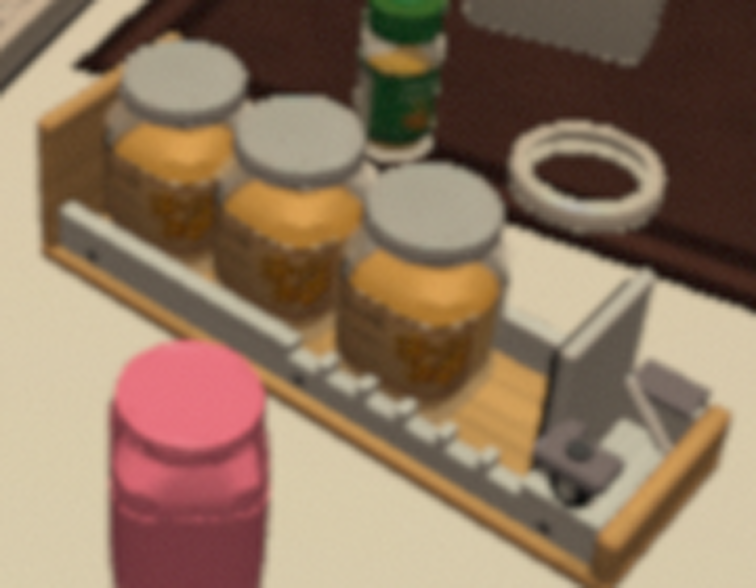

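```bash
cat > h.py <<'E'
import numpy as np
from bench import imaging
def proj(n,P):
    m=imaging.camera_model(n); E=np.array(m["extrinsics"]); f=210/np.tan(np.radians(m["vertical_fov"]/2))
    p=(np.asarray(P,float)-E[:3,3])@E[:3,:3]
    return np.stack([m["cx"]+f*p[:,0]/-p[:,2], m["cy"]-f*p[:,1]/-p[:,2]],1)
def ray(n,uv,z):
    m=imaging.camera_model(n); E=np.array(m["extrinsics"]); f=210/np.tan(np.radians(m["vertical_fov"]/2))
    d=E[:3,:3]@np.array([(uv[0]-m["cx"])/f,-(uv[1]-m["cy"])/f,-1]); o=E[:3,3]
    return o+d*(z-o[2])/d[2]
def w(c,P):
    P=np.asarray(P,float); a=c[2]; R=np.array([[np.cos(a),-np.sin(a),0],[np.sin(a),np.cos(a),0],[0,0,1]])
    return P@R.T+[c[0],c[1],0]
E
cat > fit.py <<'E'
from h import *
from scipy.optimize import least_squares
T=lambda u,v:(275+u/5,140+v/5); S=lambda u,v:(260+u/4.2,190+v/4.2)
# (cam, caddy pt or y-offset with s, px)
F=[("top",(-56,177,0),T(98,463)),("top",(-56,-177,0),T(726,333)),("top",(-56,-177,42),T(746,300)),("top",(56,-177,42),T(686,126)),
("top",(56,177,98),T(50,208)),("top",(-56,165,98),T(112,400)),
("scene",(-56,177,98),S(40,125)),("scene",(-56,177,0),S(44,255)),("scene",(-56,-177,42),S(604,550)),("scene",(56,-177,42),S(729,412))]
# stop: front face y = 165-285+s ; plate back = front-13
B=[("top",(37,-13,114),T(646,112)),("top",(-37,-13,114),T(686,236)),("scene",(37,-13,114),S(655,275)),("scene",(-37,-13,114),S(566,352))]
def res(p):
    r=[]
    for n,P,uv in F: r.append(proj(n,w(p,[P]))[0]-uv)
    for n,P,uv in B: r.append(proj(n,w(p,[(P[0],P[1]-120+p[3],P[2])]))[0]-uv)
    return np.array(r)
s=least_squares(lambda p:res(p).ravel(),[650,-100,0.1,10],loss="soft_l1")
print(s.x); print(res(s.x).round(1))
p=s.x; print("push pt",w(p,[(0,-133+p[3],94)]), "target push y for 77:",w(p,[(0,-133+77,94)]))
for k in [(310,198),(340,192),(371,187)]:
    P=ray("top",k,110); a=p[2]; d=P[:2]-p[:2]; print("jar lid caddy xy",d@[np.cos(a),np.sin(a)],d@[-np.sin(a),np.cos(a)])
E
python3 fit.py
```

```text
[ 5.39772013e+02 -1.85324227e+02 -2.00112219e-01  1.22391548e+00]
[[-2.4  0.5]
 [ 0.7  0.9]
 [ 0.5  1.4]
 [-0.2 -1.2]
 [-1.7 -1.9]
 [-0.2 -1. ]
 [-2.2 -1.2]
 [-2.   1.1]
 [ 1.8  0.5]
 [ 1.   0.4]
 [-0.8 -1.5]
 [-0.2 -0.4]
 [-0.5  0.2]
 [ 0.3  2. ]]
push pt [[ 513.57765325 -314.47062469   94.        ]] target push y for 77: [[ 528.64037118 -240.20670671   94.        ]]
jar lid caddy xy -12.509442821318554 123.20717460397016
jar lid caddy xy -12.085735860790416 46.37441241148361
jar lid caddy xy -14.835569932366322 -32.83172495853685
```

```bash
cat > fit2.py <<'E'
import h
from h import *
from fit import F,B
from scipy.optimize import least_squares
L=[("top",z) for z in ()]
def projd(n,P,k):
    m=imaging.camera_model(n); f=210/np.tan(np.radians(m["vertical_fov"]/2)); c=np.array([m["cx"],m["cy"]])
    q=(proj(n,P)-c)/f; r2=(q**2).sum(1,keepdims=True); return c+f*q*(1+k*r2)
def res(p):
    r=[]
    for n,P,uv in F: r.append(projd(n,w(p,[P]),p[4 if n=="top" else 5])[0]-uv)
    for n,P,uv in B: r.append(projd(n,w(p,[(P[0],P[1]-120+p[3],P[2])]),p[4 if n=="top" else 5])[0]-uv)
    return np.array(r)
s=least_squares(lambda p:res(p).ravel(),[550,-190,-0.2,10,0,0],loss="soft_l1")
p=s.x;print(p); print(res(p).round(1))
print("push pt",w(p,[(0,-133+p[3],94)]))
E
python3 fit2.py | tail -17
python3 - <<'E'
from h import *
for nm,k,z in [("mug",(205,300),94),("trivet",(167,232),14),("bottle",(136,105),230),("kettle",(55,278),150),("red",(327,265),110),("pink",(381,240),110),("sp3",(307,135),106),("utens",(40,138),250),("tableedgeR",(497,233),0),("jar1",(310,192.4),110),("j2",(338.4,186.4),110),("j3",(371.5,180.6),110)]:
    print(nm,ray("top",k,z).round())
E
```

```text
mug [419. 266.  94.]
trivet [649. 302.  14.]
bottle [897. 249. 230.]
kettle [586. 558. 150.]
red [379. -28. 110.]
pink [ 384. -173.  110.]
sp3 [ 721. -130.  106.]
utens [885. 478. 250.]
tableedgeR [ 307. -496.    0.]
jar1 [566. -68. 110.]
j2 [ 553. -140.  110.]
j3 [ 534. -224.  110.]Traceback (most recent call last):
  File "fit2.py", line 3, in <module>
    from fit import F,B
  File "fit.py", line 15, in <module>
    s=least_squares(lambda p:res(p).ravel(),[650,-100,0.1,10],loss="soft_l1")
    return func(*args, **kwargs)
    result = trf(vector_fun.fun, vector_fun.jac, x0, f0, J0, lb, ub, ftol, xtol,
                 gtol, max_nfev, x_scale, loss_function, tr_solver,
                 tr_options.copy(), verbose, callback=callback_wrapped)
    return trf_no_bounds(
        fun, jac, x0, f0, J0, ftol, xtol, gtol, max_nfev, x_scale,
        loss_function, tr_solver, tr_options, verbose, callback=callback)
    J = jac(x)
    self._update_jac()
    ~~~~~~~~~~~~~~~~^^
    self.J = self.jac_wrapped(xp_copy(self.x), f0=self.f)
             ~~~~~~~~~~~~~~~~^^^^^^^^^^^^^^^^^^^^^^^^^^^^
    J
[... 643 characters left out ...]
             ~~~~~~~~^^^^^^^^^^^^^^^^^^^^^^^^^^^^^^
    return np.atleast_1d(self.fun(x))
                         ~~~~~~~~^^^
    return self.f(x, *self.args, **self.kwargs)
           ~~~~~~^^^^^^^^^^^^^^^^^^^^^^^^^^^^^^
  File "fit.py", line 15, in <lambda>
    s=least_squares(lambda p:res(p).ravel(),[650,-100,0.1,10],loss="soft_l1")
                             ~~~^^^
  File "fit.py", line 12, in res
    for n,P,uv in F: r.append(proj(n,w(p,[P]))[0]-uv)
                              ~~~~^^^^^^^^^^^^
  File "h.py", line 4, in proj
    m=imaging.camera_model(n); E=np.array(m["extrinsics"]); f=210/np.tan(np.radians(m["vertical_fov"]/2))
ValueError: time passes only in moves, steps and waits
```

Run:
```python
import cv2
a=cv2.imread("pics/top0.png")[165:215,380:430]; cv2.imwrite("pics/topd.png",cv2.resize(a,None,fx=12,fy=12,interpolation=cv2.INTER_CUBIC))
```

```text
(no output)
```

View pics/topd.png

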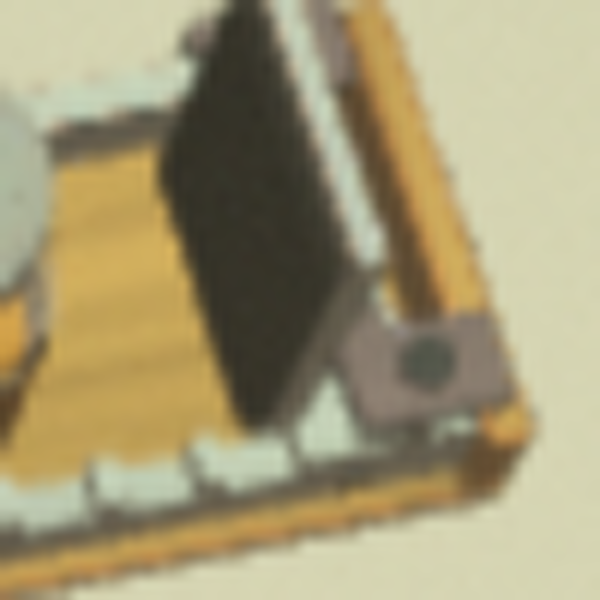

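The crop shows the plate's top edge as a pale strip, from about (404,165) to (412,187) in the full image. Its housing reaches almost to the low end, so the stop is near 0. The camera model seems to limit how often it can be called, so I'll cache it and refit with a lens term.

```bash
python3 - <<'E'
from bench import imaging
import pickle
pickle.dump({n:imaging.camera_model(n) for n in("scene","top")},open("cam.pkl","wb"))
E
sed -i 's/^from bench import imaging/import pickle\nCAM=pickle.load(open("cam.pkl","rb"))\nclass imaging:\n    camera_model=staticmethod(lambda n:CAM[n])/' h.py
sed -i 's/(310,198),(340,192),(371,187)/(310,192.4),(338.4,186.4),(371.5,180.6)/' fit.py
python3 fit.py|tail -4; python3 fit2.py | tail -17
```

```text
push pt [[ 513.57765325 -314.47062469   94.        ]] target push y for 77: [[ 528.64037118 -240.20670671   94.        ]]
jar lid caddy xy 2.3328908605310725 119.82688993439622
jar lid caddy xy 3.6517021873738904 46.55018867764695
jar lid caddy xy 1.9975402147997388 -38.77107082606457
[ 5.38680394e+02 -1.89582423e+02 -2.02803318e-01  1.82454693e+00
 -1.84536289e-01 -1.29287369e-01]
[[-0.9  0.1]
 [ 0.4  0.8]
 [ 0.1  1.4]
 [-0.2 -0.7]
 [-0.  -2.3]
 [ 1.5 -1.5]
 [-0.7 -0.5]
 [-0.6  1.8]
 [ 1.  -0.4]
 [-0.5 -0. ]
 [-0.7 -1. ]
 [-0.3 -0.3]
 [-0.9  0.6]
 [ 0.5  2.2]]
push pt [[ 512.259561   -318.06953921   94.        ]]
```

```bash
python3 -m inch '[[0,0,0.12,-1,0,0,-1],[0,0,0.12,-1,0,0,-1],[0,0,0.12,-1,0,0,-1],[0,0,0.12,-1,0,0,-1],[0,0,0.12,-1,0,0,-1]]' 60
```

```text
time_s: 0.72
eef_pos: [396.6, 565.4, 245.1]
tool_rot: [-3.137, -0.001, 2.598]
force: [0.3, 0.5, 0.3]
gripper_width: 0.004
```

```bash
python3 -m inch '[[0,0,0.15,-0.95,-0.6,0,-1],[0,0,0.15,-0.95,-0.5,0,-1],[0,0,0.15,-0.95,-0.4,0,-1],[0,0,0.15,-1,-0.3,0,-1],[0,0,0.15,-1,-0.2,0,-1]]'
```

```text
time_s: 1.35
eef_pos: [523.8, 323.3, 243.6]
tool_rot: [-3.135, 0.002, 2.21]
force: [0.2, 0.3, 0.6]
gripper_width: -0.001
```

```bash
python3 -m inch '[[0,0,0.2,-1,-0.45,0,-1],[0,0,0.2,-1,-0.35,0,-1],[0,0,0.2,-1,-0.3,0,-1],[0,0,0.2,-1,-0.2,0,-1],[0,0,0.2,-1,0,0,-1]]'
```

```text
time_s: 1.98
eef_pos: [571.9, 57.9, 244.1]
tool_rot: [-3.136, 0.006, 1.693]
force: [0.2, 0.5, 0.2]
gripper_width: -0.004
```

```bash
python3 -m inch '[[0,0,0.13,-1,-0.2,0,-1],[0,0,0.13,-1,-0.15,0,-1],[0,0,0.13,-1,-0.1,0,-1],[0,0,0.13,-1,0,0,-1],[0,0,0.13,-1,0,0,-1]]'
```

```text
time_s: 2.6
eef_pos: [544.8, -200.3, 245.3]
tool_rot: [-3.137, 0.008, 1.357]
force: [0.7, -0.1, -0.8]
gripper_width: 0.001
```

```bash
python3 -m inch '[[0,0,-0.02,-1,-0.1,0,-1],[0,0,0,-1,0,0,-1],[0,0,0,-1,0,0,-1],[0,0,0,-0.3,0,0.5,-1],[0,0,0,0,0,0.9,-1]]'; python3 -c "
from bench import imaging
import cv2
a=imaging.snapshot('scene')[120:340,240:500];cv2.imwrite('pics/s1.png',cv2.resize(a,None,fx=3,fy=2.7))"
```

```text
time_s: 3.22
eef_pos: [502.8, -371.2, 177.2]
tool_rot: [-3.141, 0.01, 1.361]
force: [1.4, 1.0, -0.1]
gripper_width: 0.001
```

View pics/s1.png

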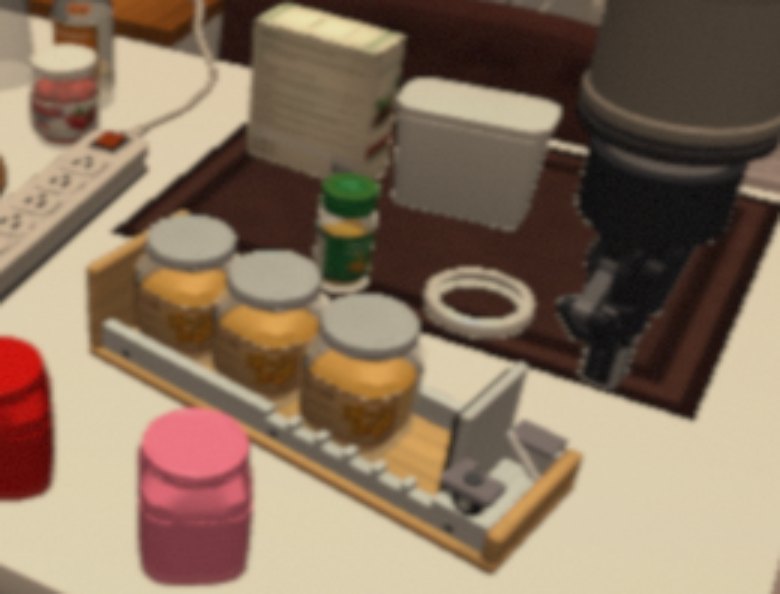

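```bash
python3 -m inch '[[0,-0.02,0,0,0,0.7,-1],[0,0,-0.01,0,0,0.7,-1],[0,0,0,0,0,0.06,-1]]'
python3 - <<'E'
from h import *
from bench import imaging as I, sensors
import cv2
o=sensors.get_obs(); print(o['eef_pos'],o['tool_rot'],o['force'])
P=o['eef_pos'].copy();P[2]-=17
print(proj("top",[P]),proj("scene",[P]))
a=I.snapshot('top')[150:270,360:520];cv2.imwrite('pics/t2.png',cv2.resize(a,None,fx=5,fy=5))
a=I.snapshot('scene')[190:330,340:500];cv2.imwrite('pics/s2.png',cv2.resize(a,None,fx=4,fy=4))
E
```

```text
time_s: 3.65
eef_pos: [499.4, -368.9, 96.3]
tool_rot: [-3.131, 0.018, 1.367]
force: [0.2, -0.7, 0.4]
gripper_width: 0.005
[ 499.41225618 -368.88241034   96.31253172] [-3.13078458  0.01763048  1.3673204 ] [ 0.23147929 -0.70062794  0.37804581]
[[425.99833979 176.58941621]] [[428.92550353 294.48028503]]
```

View pics/t2.png

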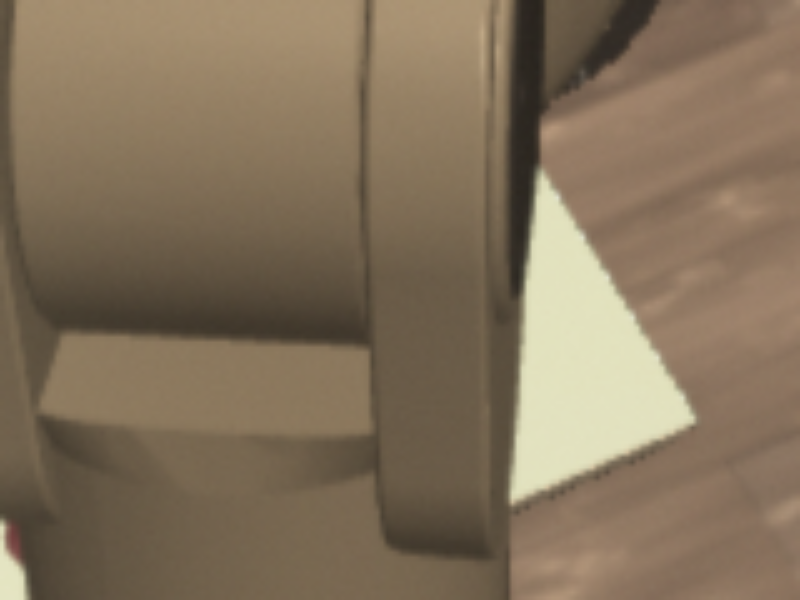

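View pics/s2.png

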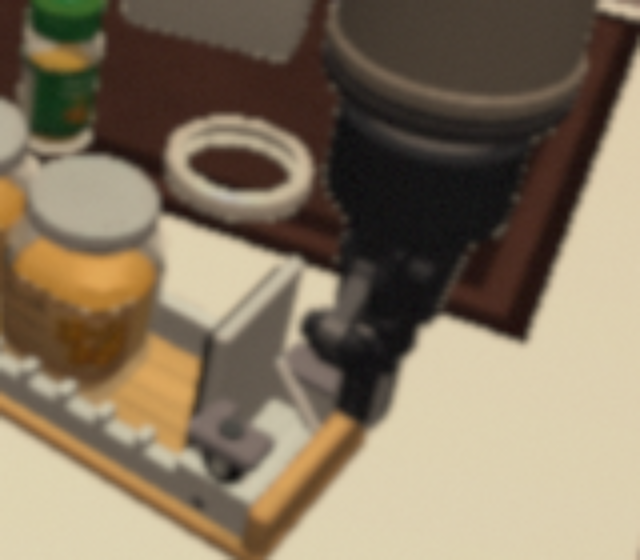

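```bash
python3 -m inch '[[0,0.02,0,0.1,0.02,-0.22,-1],[0,0,0,0.2,0.02,0,-1],[0,0,0,0.2,0,0,-1]]'; python3 -m inch '[[0,0,0,0.06,0,0,-1],[0,0,0,0.06,0,0,-1]]'
```

```text
time_s: 4.12
eef_pos: [509.6, -345.2, 113.9]
tool_rot: [-3.139, 0.009, 1.366]
force: [-0.7, -0.8, -0.2]
gripper_width: -0.002
time_s: 4.38
eef_pos: [511.6, -337.7, 114.3]
tool_rot: [-3.14, 0.008, 1.368]
force: [0.7, 0.2, 0.1]
gripper_width: 0.002
```

```bash
python3 -m inch '[[0,0,0,0,-0.06,0.13,-1],[0,0,0,0.03,0,0,-1]]';  python3 -m inch '[[0,0,0,0.05,0,0,-1]]'; python3 -m inch '[[0,0,0,0.05,0,0,-1]]'; python3 -m inch '[[0,0,0,0.05,0,0,-1]]'
```

```text
time_s: 4.62
eef_pos: [508.4, -335.5, 107.1]
tool_rot: [-3.139, 0.008, 1.368]
force: [-0.3, 0.0, -1.0]
gripper_width: -0.002
time_s: 4.75
eef_pos: [508.7, -333.2, 106.9]
tool_rot: [-3.139, 0.008, 1.367]
force: [0.1, -0.5, 0.1]
gripper_width: -0.0
time_s: 4.88
eef_pos: [509.2, -330.7, 106.8]
tool_rot: [-3.139, 0.008, 1.367]
force: [0.1, -0.2, -0.1]
gripper_width: -0.003
time_s: 5.0
eef_pos: [509.8, -328.1, 106.8]
tool_rot: [-3.139, 0.008, 1.367]
force: [0.7, 0.3, 0.2]
gripper_width: -0.002
```

Still free. I'll go on in small steps and watch for contact.

```bash
for i in 1; do python3 -m inch '[[0,0,0,0.05,0,0,-1]]'; python3 -m inch '[[0,0,0,0.05,0,0,-1]]'; python3 -m inch '[[0,0,0,0.05,0,0,-1]]'; python3 -m inch '[[0,0,0,0.05,0,0,-1]]'; done | egrep 'time|pos|force'
```

```text
time_s: 5.12
eef_pos: [510.2, -325.8, 106.8]
force: [-1.4, -3.3, -0.6]
time_s: 5.25
eef_pos: [510.6, -323.5, 106.9]
force: [-0.3, -3.1, -1.7]
time_s: 5.38
eef_pos: [511.1, -321.1, 106.9]
force: [-1.7, -3.0, -1.8]
time_s: 5.5
eef_pos: [511.6, -318.7, 106.9]
force: [-0.8, -2.6, -1.1]
```

```bash
python3 -c "
from bench import imaging as I
import cv2
a=I.snapshot('scene')[190:330,340:500];cv2.imwrite('pics/s3.png',cv2.resize(a,None,fx=4,fy=4))"
```

```text
(no output)
```

View pics/s3.png

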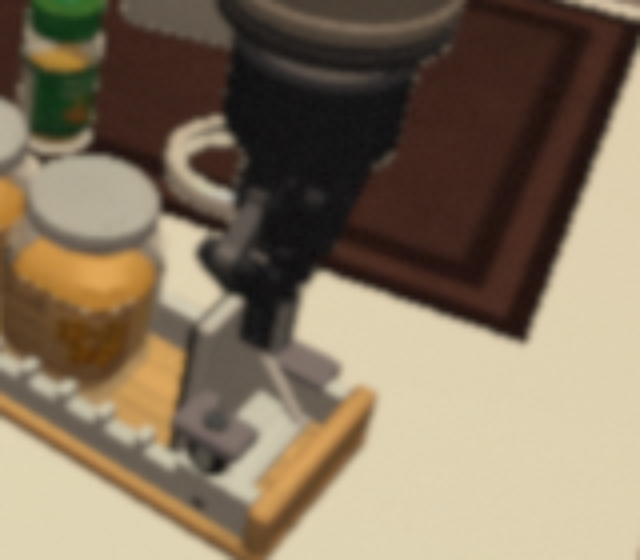

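```bash
(python3 -m inch '[[0,0,0,0.05,0,0,-1]]'; python3 -m inch '[[0,0,0,0.05,0,0,-1]]'; python3 -m inch '[[0,0,0,0.05,0,0,-1]]'; python3 -m inch '[[0,0,0,0.05,0,0,-1]]';python3 -m inch '[[0,0,0,0.05,0,0,-1]]'; python3 -m inch '[[0,0,0,0.05,0,0,-1]]'; python3 -m inch '[[0,0,0,0.05,0,0,-1]]'; python3 -m inch '[[0,0,0,0.05,0,0,-1]]'; python3 -m inch '[[0,0,0,0.05,0,0,-1]]'; python3 -m inch '[[0,0,0,0.05,0,0,-1]]') | egrep 'pos|force' | paste - -
```

```text
eef_pos: [512.2, -315.8, 106.8]	force: [-1.5, -2.8, -0.8]
eef_pos: [512.7, -313.3, 106.8]	force: [-1.5, -3.6, -0.3]
eef_pos: [513.2, -310.7, 106.8]	force: [0.3, -2.9, -0.3]
eef_pos: [513.7, -308.1, 106.8]	force: [-0.4, -2.6, 1.0]
eef_pos: [514.2, -305.4, 106.8]	force: [-1.6, -1.7, 0.1]
eef_pos: [514.8, -302.6, 106.8]	force: [-0.8, -1.1, -0.0]
eef_pos: [515.5, -299.6, 106.7]	force: [0.7, -0.1, 0.6]
eef_pos: [516.2, -296.8, 106.7]	force: [-0.9, -2.4, 0.8]
eef_pos: [516.5, -295.0, 106.8]	force: [-1.8, -9.3, -2.5]
eef_pos: [516.8, -293.7, 106.8]	force: [-0.6, -8.5, -3.0]
```

```bash
(python3 -m inch '[[0,0,0,0.06,0,0,-1]]'; python3 -m inch '[[0,0,0,0.06,0,0,-1]]'; python3 -m inch '[[0,0,0,0.05,0,0,-1]]'; python3 -m inch '[[0,0,0,0.05,0,0,-1]]';python3 -m inch '[[0,0,0,0.05,0,0,-1]]'; python3 -m inch '[[0,0,0,0.05,0,0,-1]]'; python3 -m inch '[[0,0,0,0.05,0,0,-1]]'; python3 -m inch '[[0,0,0,0.05,0,0,-1]]') | egrep 'pos|force' | paste - -
```

```text
eef_pos: [517.1, -291.7, 106.8]	force: [-0.4, -5.8, -3.4]
eef_pos: [517.6, -289.4, 106.8]	force: [-0.5, -4.3, -1.1]
eef_pos: [518.1, -287.0, 106.8]	force: [-0.1, -1.5, -0.0]
eef_pos: [518.6, -284.4, 106.8]	force: [-1.8, -2.7, 1.5]
eef_pos: [519.1, -281.7, 106.7]	force: [-1.9, -1.4, 1.0]
eef_pos: [519.8, -278.7, 106.7]	force: [0.6, 0.2, 0.8]
eef_pos: [520.4, -275.7, 106.6]	force: [-0.0, -0.2, -0.1]
eef_pos: [520.9, -273.5, 106.6]	force: [-2.6, -7.4, -0.4]
```

```bash
(python3 -m inch '[[0,0,0,0.06,0,0,-1]]'; python3 -m inch '[[0,0,0,0.06,0,0,-1]]'; python3 -m inch '[[0,0,0,0.06,0,0,-1]]'; python3 -m inch '[[0,0,0,0.05,0,0,-1]]';python3 -m inch '[[0,0,0,0.05,0,0,-1]]'; python3 -m inch '[[0,0,0,0.05,0,0,-1]]') | egrep 'pos|force' | paste - -
```

```text
eef_pos: [521.2, -272.0, 106.7]	force: [-1.4, -12.0, -3.9]
eef_pos: [521.5, -270.4, 106.7]	force: [-0.9, -9.6, -3.8]
eef_pos: [521.8, -268.5, 106.8]	force: [-2.0, -6.0, -1.5]
eef_pos: [522.2, -266.8, 106.7]	force: [-1.5, -4.3, -1.0]
eef_pos: [522.5, -264.7, 106.7]	force: [-1.8, -4.0, -1.1]
eef_pos: [523.0, -262.6, 106.7]	force: [-1.3, -5.1, 0.2]
```

```bash
(python3 -m inch '[[0,0,0,0.05,0,0,-1]]'; python3 -m inch '[[0,0,0,0.05,0,0,-1]]'; python3 -m inch '[[0,0,0,0.05,0,0,-1]]'; python3 -m inch '[[0,0,0,0.04,0,0,-1]]') | egrep 'pos|force' | paste - -
```

```text
eef_pos: [523.4, -260.4, 106.7]	force: [-1.0, -4.2, -0.1]
eef_pos: [523.9, -257.9, 106.7]	force: [-2.2, -3.0, 0.5]
eef_pos: [524.4, -255.3, 106.7]	force: [-1.4, -2.9, 1.6]
eef_pos: [524.9, -253.0, 106.6]	force: [-2.9, -5.1, 2.2]
```

```bash
python3 -c "
from bench import imaging as I
import cv2
a=I.snapshot('scene')[190:330,260:440];cv2.imwrite('pics/s4.png',cv2.resize(a,None,fx=4.2,fy=4.2,interpolation=2))"
```

```text
(no output)
```

View pics/s4.png

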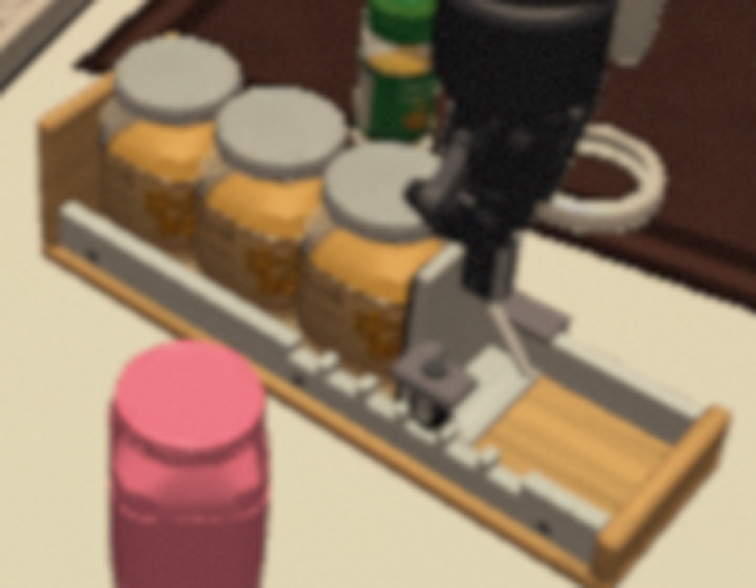

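Scene crop: the jars are nearly closed up, and the roller at (430,410) sits in the third notch from the low end. That agrees with the two dips I counted before it. I'll back off and look.

```bash
python3 -m inch '[[0,0,0,-0.15,0,0,-1],[0,0,0,-0.5,0,0,-1],[0,0,0,-0.6,0,0,-1]]'; python3 -m inch '[[0,0,0,-0.5,0,-0.4,-1],[0,0,0,-0.5,0,-1,-1],[0,0,0,-0.5,0,-1,-1],[0,0,0,-1,0,-0.6,-1],[0,0,0,-1,0,0,-1]]'; python3 -m inch '[[0,0,0,-0.5,-0.8,0,-1],[0,0,0,0,-1,0,-1],[0,0,0,0,0,0,-1]]';python3 -c "
from bench import imaging as I
import cv2
for n,c in (('scene',(190,330,260,440,4.2)),('top',(140,240,275,435,5))):
  b=I.snapshot(n);cv2.imwrite('pics/%s5full.png'%n,b);a=b[c[0]:c[1],c[2]:c[3]];cv2.imwrite('pics/%s5.png'%n,cv2.resize(a,None,fx=c[4],fy=c[4],interpolation=2))"
```

```text
time_s: 9.48
eef_pos: [513.1, -312.5, 107.6]
tool_rot: [3.141, 0.02, 1.365]
force: [0.2, 0.1, -0.2]
gripper_width: -0.001
time_s: 10.1
eef_pos: [477.5, -484.8, 265.8]
tool_rot: [3.141, 0.018, 1.369]
force: [0.7, 0.5, -0.3]
gripper_width: 0.002
time_s: 10.48
eef_pos: [378.6, -496.1, 266.1]
tool_rot: [3.141, 0.02, 1.364]
force: [1.6, -0.5, 0.8]
gripper_width: 0.005
```

View pics/scene5.png

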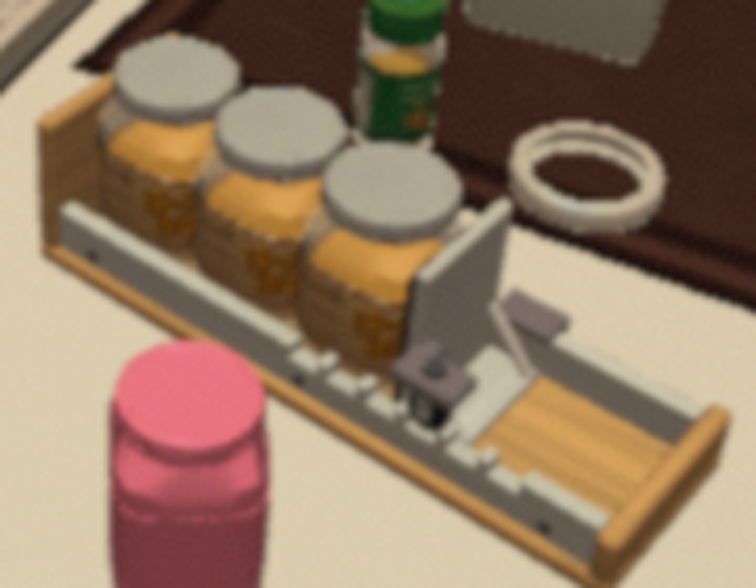

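View pics/top5.png

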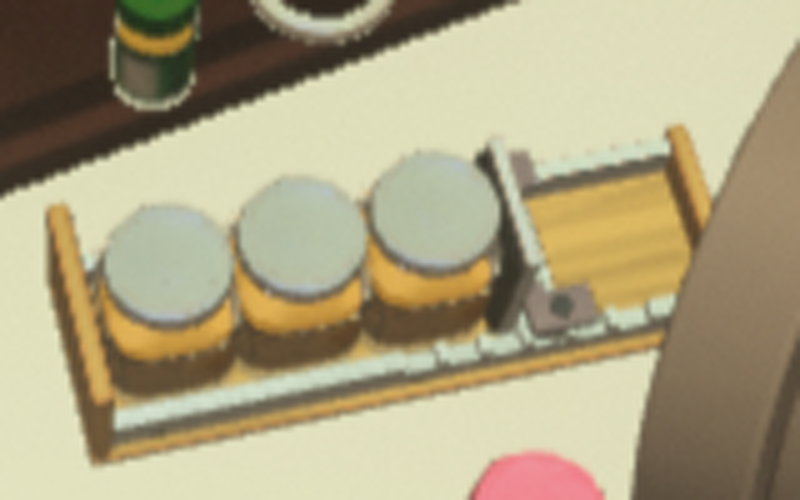

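```bash
cat > chk.py <<'E'
from h import *
import cv2
K={"top":-0.1845,"scene":-0.1293}
def und(n,uv):
    m=CAM[n]; f=210/np.tan(np.radians(m["vertical_fov"]/2)); Km=np.array([[f,0,m["cx"]],[0,f,m["cy"]],[0,0,1]])
    return cv2.undistortPoints(np.array([[uv]],float),Km,np.array([K[n],0,0,0]),P=Km)[0,0]
u=np.array([0.2014,0.9795])
T=lambda u,v:(275+u/5,140+v/5); S=lambda u,v:(260+u/4.2,190+v/4.2)
for n,a,b,z in [("top",T(703,277),T(561,304),62),("scene",S(578,452),S(434,370),62),
   ("top",T(640,110),T(494,138),114),("scene",S(655,273),S(512,204),114),("scene",S(605,467),S(463,389),62)]:
    d=ray(n,und(n,b),z)-ray(n,und(n,a),z); print(n,(d[:2]@u).round(1),(d[:2]@[u[1],-u[0]]).round(1))
E
python3 chk.py
python3 - <<'E'
import cv2
a=cv2.imread("pics/scene5full.png")[260:320,325:400]; cv2.imwrite("pics/n5.png",cv2.resize(a,None,fx=10,fy=10,interpolation=cv2.INTER_CUBIC))
E
```

```text
top 78.3 0.5
scene 79.0 -0.6
top 79.0 -0.5
scene 77.3 -2.3
scene 75.6 -2.1
```

View pics/n5.png

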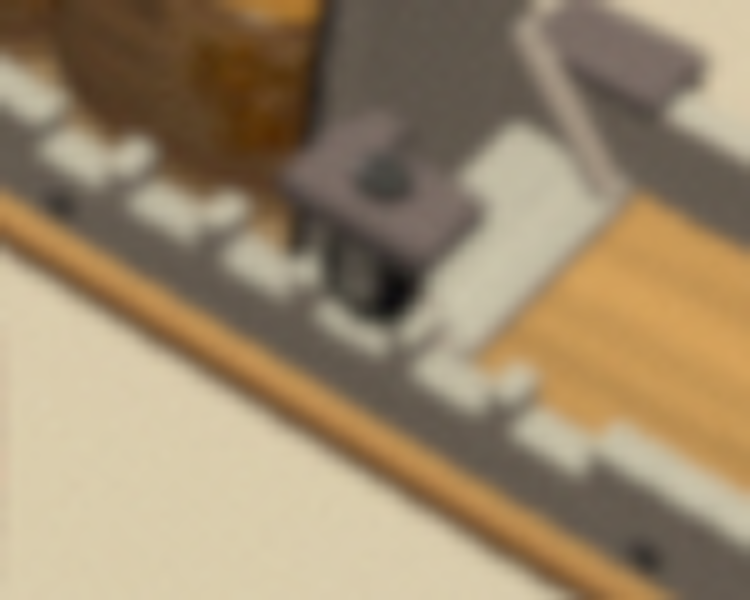

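View pics/top5full.png

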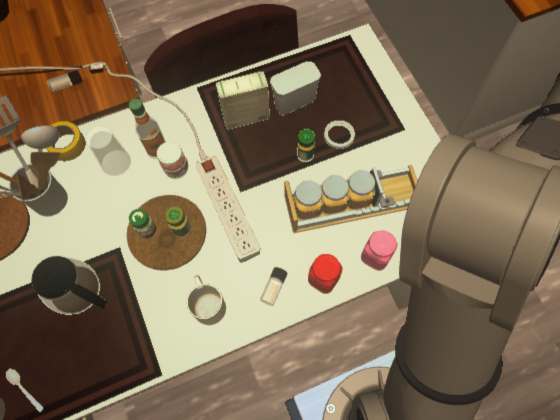

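The roller sits midway between two rail teeth, at crop (310,265) and (425,330), in the third notch. In the top view the mug, toothpick jar, ring, spice_3 and the spares have not moved. The arm is clear, so I'll hand in.

```bash
python3 -c "
from bench import arm,sensors
o=sensors.get_obs();print(o['time_s'],o['force']);print(arm.hand_in())"
```

```text
10.575 [0.87555514 0.30113552 0.13986238]
the job is handed in; nothing more can be done
None
```

I pushed the stop from behind with the shut fingers and left it in the third notch (0.0770). That is the right one for the three large jars in the caddy. I backed the arm clear and handed in at 10.6 s.

- **Notch by feel:** I felt the dips at 0.031 and 0.054. I stopped pushing about 22.5 mm further along y, where the 0.077 notch should be. The push never went above about 13 N, and the jars were not forced.
- **Notch by sight:** The last close-up shows the roller centred between the teeth of the third notch, to about 1.5 mm.
- **Jars and table:** The jars stand upright and closed up. The spares and bystanders look unmoved.
- **Weaker check:** Stop travel measured from the two cameras scattered from 75.6 to 79.0 mm, on an estimated start of 1 to 2 mm. The higher readings would put the stop up to 4 mm past the notch centre. The images show some lens distortion that the calibration does not give, so I relied on the dips and the close-up instead.

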